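# Centre a vial on the balance pan and tare

### The job

The capped vial was set down near the edge of the balance's small round pan, where it would weigh wrong. Slide it to the middle of the pan (no more than 5 mm off) with light taps or nudges of the fingers low on its side: do not lift it, squeeze it, knock it over or lean on the pan. Once it stands there by itself, press the oblong tare key on the front of the balance all the way down and let it come back up; do not press the round power key beside it or disturb the other things.

Things in the scene. Friction and masses are not known exactly. Their poses are not given: they have to be found in the camera images.
- vial_center (a point): centre, half-way up, of the white-capped glass vial that stands on the pan: round, 17 mm across (radius 8.3 mm), 62 mm high, about 25 g; z along its axis. It starts 14 to 21 mm off the pan's centre, on any side. It slides on the steel (friction about 0.5 to 0.7) when nudged slowly within about 8 mm of its foot, stops when the finger stops, and topples when pushed higher up or hit fast
- pan_center (a point): centre of the top face of the round steel pan: 64 mm across, 3 mm thick, flat without a rim, its top 70 mm above the worktop and 9.5 mm above the ring (84 mm across) under it; all else of the balance within 80 mm of the pan's centre is at most 61 mm above the worktop
- pan (a joint): how far the pan is pressed down (m): 0 at rest and under the vial, spring 2 N/mm after a preload of about 1.2 N, stop at 0.003; pressing it past 0.0015 overloads the weighing cell
- tare_key_top (a point): centre of the top of the oblong tare key (16 mm from front to back, 38 mm wide, top 48 mm above the worktop, 6 mm proud of the deck round it), on the front deck of the balance, right of its middle; moves with the key. x of this frame points to the back of the balance, y to its left, z up. Toward the back the display rises from the deck 23 mm behind the key's centre. The balance is fixed, 230 mm deep and 154 mm wide; its keys are 130 mm in front of the pan's centre
- tare_key (a joint): how far the tare key is pressed (m): 0 up, 0.003 fully down, counts as pressed from 0.0022; springs back; starts to move at 1.6 N, fully down at 4 N
- power_key_top (a point): centre of the top of the round power key, 16 mm across, 68 mm to the left of the tare key; not to be pressed
- power_key (a joint): how far the power key is pressed (m): 0 up, 0.003 fully down
- forceps: steel forceps lying flat left of the balance, 119 x 12 x 9 mm; origin under its middle
- cell: square clear sample cell standing left of the balance at the back, 28 x 28 x 66 mm; origin at the centre of its underside
- reagent_bottle: white dropper bottle standing right of the balance near the front, 28 mm across, 64 mm high; origin at the centre of its underside
- beaker: small clear beaker standing right of the balance, 46 mm across, 57 mm high; origin at the centre of its underside
- funnel: white funnel standing mouth down, right of the balance at the back, 61 mm across, 58 mm high; origin at the centre of its underside
- highlighter: highlighter lying left of the forceps, 17 x 100 x 13 mm; origin under its middle
Not all that is in view belongs to the job. Leave any orange or red look-alike of the part that bears vial_center alone.

How it is judged:
By the outcome, as a careful person would: the job done as asked, in the order asked, and still so for the second after the job is handed in, with the robot touching nothing.
It also fails if it takes over 48 s, if anything falls off the work surface, if the arm or the gripper's body presses on something with over 40 N, if the wrist force passes 120 N, or if a joint passes its speed limit or range.

### The arm

A 7-joint arm with a two-finger parallel gripper is mounted at the origin on a cart in front of the work surface, level with it; the furniture and walls round the work are solid. World frame = base frame: x ahead of the robot, y to its left, z up, the work surface at z = 0. Lengths are in m, angles in rad, forces in N, time in s.
With the tool pointing down it reaches from about 0.35 to 0.9 m from the base axis. Payload 8.1 kg.
Tool frame: the origin (TCP) lies midway between the tips of the shut fingers; the grasp point (between the pads) lies 19 mm behind it (arm.pinch_z is the distance from the TCP to the grasp point, in m); z points along the fingers, y is the direction in which the jaws open and shut (so a half turn about z gives the same grasp; the last joint's range is limited). The gripper opens to 92 mm and grips with 3 to 60 N. Pads are 19 mm wide; open, the fingers measure 130 mm over their backs; the gripper's body (75 mm by 190 mm) begins 47 mm behind the grasp point.
Start: joints at [-1.297, 0.434, 0.025, 1.573, -0.012, 1.134, -0.075], TCP at [0.23, 0.581, 0.198] pointing down, gripper open.
Joint ranges: [-2.62, 2.62], [-0.44, 2.09], [-1.27, 1.32], [0.08, 2.57], [-1.32, 4.46], [0.12, 2], [-2.74, 2.74]. Speed limits (rad/s): [2.22, 2.22, 3.01, 3.01, 3.14, 3.14, 3.14].

### API

Orientations are given as a rotation vector (axis times angle).
In Python, from cell import arm, eyes gives the robot as it stands.
- The arm moves only by the tool apply_moves, never from a script. Its argument "targets" is one flat list of numbers, 5 for each row, row after row: the closure, from 0 (fully open) to 1 (shut), then the shift along the tool's x, y, z each as a share of 40 cm, from -1 to 1, then the turn about the tool's z as a share of pi/2 rad, from -1 to 1. A call has 1 to 20 rows; each row shifts and turns the commanded pose from where the row before left it, along the tool's axes as they then stand; what a row does not reach is not made up. A row lasts 1/8 s, in which the tool goes at most 62.5 mm and 10.7 degrees, less where a joint would pass 70% of its speed; a pose out of reach is approached as far as the arm can. A call with a number of a shift or a turn outside -1 to 1 is refused whole. A call with a gripper value outside its range is refused whole. The fingers move at their own pace and stop on an object; "grip_force" is the grip in N (left out, the last holds). Time passes only in rows, so rows that do not move let the fingers close. It gives the time, the measured TCP pose, the force and the opening at its end, in the units of the state.
- arm.observe(): the state, without advancing time (a new reading comes with each control period).
- eyes.get_image(name): name is "side" or "top"; returns the picture (400x640x3 uint8, red, green, blue); there is no depth.
- eyes.camera_params(name): a dict with "camera_matrix" (3x3 intrinsics, pixels), "distortion" ([k1, k2, p1, p2, k3] as OpenCV has them; the pictures are not rectified), "xyz" and "attitude" of the camera in the world. Camera axes: x right, y down, z forward; pixel columns grow to the right and rows downward; lengths in m; the calibration is good to about 2 mm. A picture is of the moment at which its call begins. camera_params takes no time and is no camera call.
- arm.sign_off(): hands the job in, once; it reports no verdict.
The state is a dict: "clock": time; "joints": joint angles; "dq": joint speeds; "joint_efforts": joint torques, N m; "position": TCP position; "ee_rot": TCP orientation; "force": force on the tool from outside, world axes, zero at the start; "ft_torque": the same for the moment, N m; "width": opening from 0.0 (shut) to 1.0 (fully open).
Only numpy, scipy, OpenCV 4.12 (cv2) and the standard library are available. Lean on these libraries where they do the work, as an engineer would, in place of code of your own. Each camera call takes 0.05 s, during which the arm holds its last target.

## Working session

There is one attempt and no reset: what is moved stays moved. The work goes in short steps, Python scripts to look and compute and a tool call to move; the robot and the scene stay as the last step left them, time stands still between calls to the robot, and variables do not carry over. Pictures are saved under pics/ and viewed, and the job is handed in when it is done.

Besides the shell and the picture viewer there is one more tool, called as name(argument=value, ...), one argument or row to a line, values as JSON. apply_moves: Moves the arm, as the interface text tells. Its arguments: {"type":"object","properties":{"targets":{"type":"array"},"grip_force":{"type":"number"}},"required":["targets"]}

```bash
mkdir -p pics
cat > h.py <<'E'
import numpy as np,cv2,sys
sys.path.insert(0,'.')
from cell import arm,eyes
E
python3 - <<'E'
from h import *
for n in("side","top"):
    im=eyes.get_image(n); np.save(f'pics/{n}0.npy',im); cv2.imwrite(f'pics/{n}0.png',im[:,:,::-1]); print(n,eyes.camera_params(n))
s=arm.observe(); print(s)
E
```

```text
side {'camera_matrix': array([[396.05512303,   0.        , 319.43393691],
       [  0.        , 396.05512303, 203.2665553 ],
       [  0.        ,   0.        ,   1.        ]]), 'distortion': array([-0.09844721,  0.        ,  0.        ,  0.        ,  0.        ]), 'xyz': array([0.43767509, 0.69894783, 0.46256931]), 'attitude': array([-0.22099032,  2.59676421, -1.58967144])}
top {'camera_matrix': array([[456.86061014,   0.        , 319.99456068],
       [  0.        , 456.86061014, 199.32398497],
       [  0.        ,   0.        ,   1.        ]]), 'distortion': array([-0.11075054,  0.        ,  0.        ,  0.        ,  0.        ]), 'xyz': array([ 0.43889295, -0.03682277,  1.17549028]), 'attitude': array([-2.1934807 ,  2.14474911, -0.13265378])}
{'clock': 0.1, 'joints': array([-1.29659634,  0.43515103,  0.02498235,  1.57398718, -0.01158046,
        1.13398651, -0.07507396]), 'dq': array([ 1.21064062e-03, -4.24803746e-03, -2.40993946e-03, -2.49581815e-05,
        6.89139871e-04, -9.63559061e-04, -7.07390535e-04]), 'joint_efforts': array([ 3.55574324e-03, -6.69125819e+01,  9.88182910e-01, -3.15146291e+01,
       -6.05267356e-02,  3.73660948e-02,  4.45092223e-05]), 'position': array([0.22985172, 0.58067907, 0.19693231]), 'ee_rot': array([-5.88425634e-01, -3.08587824e+00,  2.17214105e-03]), 'force': array([-0.43444398, -0.08953728, -0.27157707]), 'ft_torque': array([-0.00767284, -0.00553195, -0.00750445]), 'width': 1.0004793330461377}
```

View pics/side0.png

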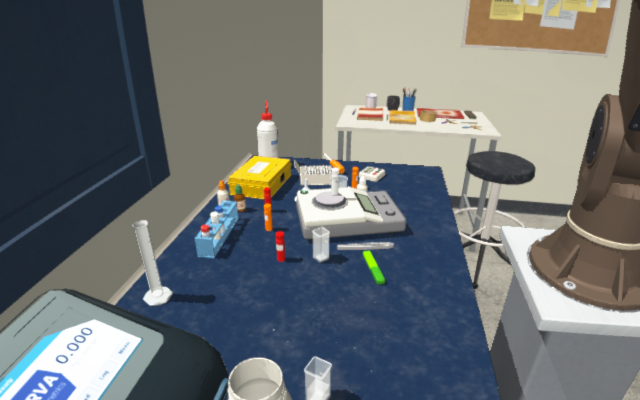

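View pics/top0.png

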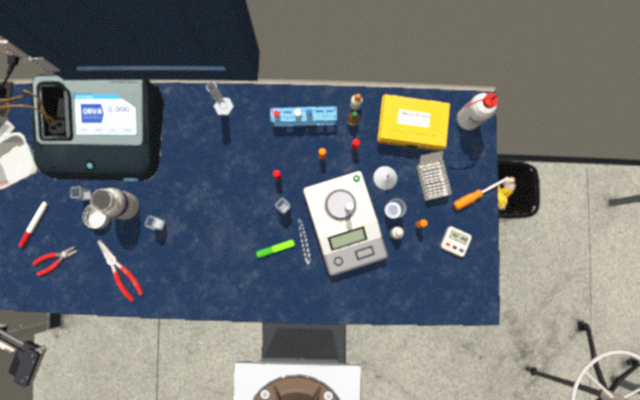

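```bash
cat >> h.py <<'E'
def crop(n,im,x0,y0,x1,y1,k,out):
    c=cv2.resize(im[y0:y1,x0:x1],None,fx=k,fy=k,interpolation=cv2.INTER_CUBIC); cv2.imwrite(out,c[:,:,::-1])
def cam(n):
    p=eyes.camera_params(n); R,_=cv2.Rodrigues(p['attitude']); return p['camera_matrix'],p['distortion'],R,p['xyz']
def ray(n,uv):
    K,D,R,t=cam(n); q=cv2.undistortPoints(np.array(uv,float).reshape(-1,1,2),K,D).reshape(-1,2)
    d=np.c_[q,np.ones(len(q))]@R.T; return t,d
def onz(n,uv,z):
    t,d=ray(n,uv); return t+d*((z-t[2])/d[:,2])[:,None]
def proj(n,P):
    K,D,R,t=cam(n); Rc=R.T; return cv2.projectPoints(np.array(P,float).reshape(-1,1,3),cv2.Rodrigues(Rc)[0],-Rc@t,K,D)[0].reshape(-1,2)
E
python3 - <<'E'
from h import *
a=np.load('pics/side0.npy');b=np.load('pics/top0.npy')
crop(0,a,290,150,410,240,6,'pics/s1.png');crop(0,b,300,170,390,280,5,'pics/t1.png')
E
```

```text
(no output)
```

View pics/s1.png

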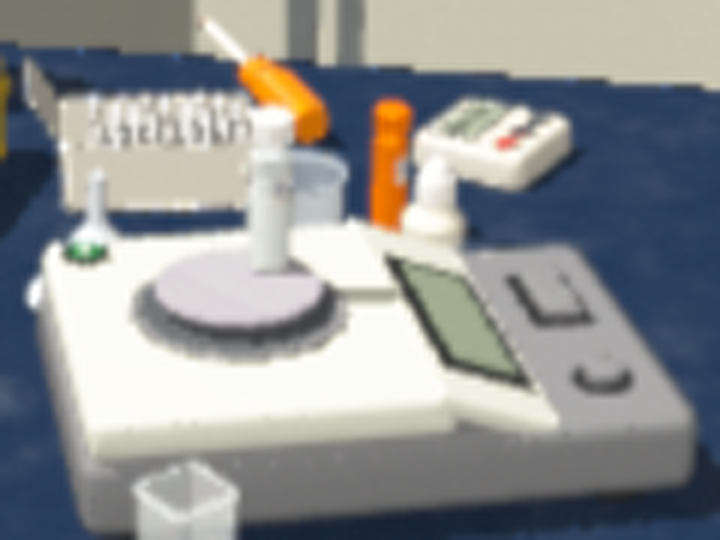

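View pics/t1.png

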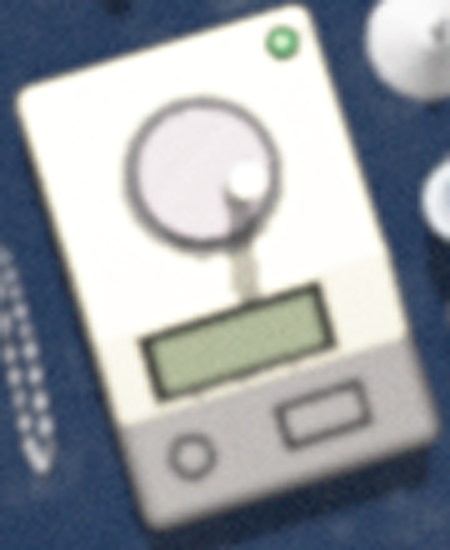

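Run:
```python
from h import *
b=np.load('pics/top0.npy');a=np.load('pics/side0.npy')
# top: key outlines, pan
k=4
def up(im,x0,y0,x1,y1): return cv2.resize(im[y0:y1,x0:x1],None,fx=k,fy=k,interpolation=cv2.INTER_CUBIC)
def topx(p,x0,y0): return (np.array(p,float)+0.5)/k-0.5+[x0,y0]
c=up(b,320,182,362,228).astype(int)
hsv=cv2.cvtColor(c.astype(np.uint8),cv2.COLOR_RGB2HSV)
# print row profile through pan centre
r=b[200].astype(int); print([tuple(r[x]) for x in range(322,360)])
r=b[:,336].astype(int); print([tuple(r[x]) for x in range(186,226)])
```

```text
[(np.int64(255), np.int64(255), np.int64(253)), (np.int64(254), np.int64(254), np.int64(250)), (np.int64(243), np.int64(241), np.int64(233)), (np.int64(202), np.int64(198), np.int64(191)), (np.int64(161), np.int64(159), np.int64(157)), (np.int64(169), np.int64(165), np.int64(166)), (np.int64(212), np.int64(200), np.int64(204)), (np.int64(237), np.int64(230), np.int64(233)), (np.int64(242), np.int64(235), np.int64(237)), (np.int64(241), np.int64(234), np.int64(235)), (np.int64(242), np.int64(236), np.int64(237)), (np.int64(242), np.int64(236), np.int64(237)), (np.int64(243), np.int64(236), np.int64(237)), (np.int64(242), np.int64(235), np.int64(237)), (np.int64(241), np.int64(234), np.int64(236)), (np.int64(241), np.int64(236), np.int64(236)), (np.int64(241), np.int64(234), np.int64(235)), (np.int64(243), np.int64(237), np.int64(239)), (np.int64(244), np.int64(238), np.int64(240)), (np.int64(244), np.int64(238), np.int64(240)), (np.int64(243), np.int64(236), np.int64(238)), (np.int64(243), np.int64(238), np.int64(238)), (np.int64(243), np.int64(236), np.int64(237)), (np.int64(243), np
[... 1867 characters left out ...]
int64(241), np.int64(235), np.int64(237)), (np.int64(242), np.int64(237), np.int64(238)), (np.int64(241), np.int64(236), np.int64(236)), (np.int64(243), np.int64(237), np.int64(239)), (np.int64(239), np.int64(232), np.int64(235)), (np.int64(212), np.int64(199), np.int64(202)), (np.int64(142), np.int64(135), np.int64(139)), (np.int64(112), np.int64(108), np.int64(108)), (np.int64(142), np.int64(140), np.int64(138)), (np.int64(198), np.int64(194), np.int64(186)), (np.int64(242), np.int64(241), np.int64(231)), (np.int64(255), np.int64(255), np.int64(251)), (np.int64(255), np.int64(255), np.int64(253)), (np.int64(255), np.int64(255), np.int64(253)), (np.int64(255), np.int64(254), np.int64(253))]
```

```bash
cat >> h.py <<'E'
def circ(P):
    A=np.c_[2*P,np.ones(len(P))]; s=np.linalg.lstsq(A,(P**2).sum(1),rcond=None)[0]; return s[:2],np.sqrt(s[2]+s[:2]@s[:2])
def pan_top(b,z=.07,c0=(340.6,204.8)):
    g=cv2.GaussianBlur(b[:,:,1],(3,3),0).astype(np.float32); P=[]
    for th in np.arange(0,360,4):
        r=np.arange(9,16.5,.1); x=c0[0]+r*np.cos(np.radians(th)); y=c0[1]+r*np.sin(np.radians(th))
        v=cv2.remap(g,x.astype(np.float32)[None],y.astype(np.float32)[None],cv2.INTER_LINEAR)[0]
        if v[:25].max()>243 or v[:25].min()<228: continue
        i=np.where(v<205)[0]
        if len(i): P.append((x[i[0]],y[i[0]]))
    W=onz('top',P,z)[:,:2]
    for _ in range(4):
        c,r=circ(W); e=abs(np.hypot(*(W-c).T)-r); W=W[e<max(2*np.median(e),5e-4)]
    return c,r,len(W)
def cap_top(b,c0=None,z=.132):
    m=(b.min(2)>=244).astype(np.uint8); M=np.zeros_like(m); cv2.circle(M,(341,205),12,1,-1); m&=M
    n,l,s,ct=cv2.connectedComponentsWithStats(m); i=1+np.argmax(s[1:,4]); 
    w=np.clip(b[:,:,2].astype(float)-239,0,14)*cv2.dilate((l==i).astype(np.uint8),np.ones((3,3)))
    yy,xx=np.indices(w.shape); c=np.array([(w*xx).sum()/w.sum(),(w*yy).sum()/w.sum()])
    return c,s[i,4],onz('top',c,z)[0]
E
python3 - <<'E'
from h import *
b=np.load('pics/top0.npy')
print(pan_top(b)); print(cap_top(b))
c,_,_=pan_top(b); print(proj('side',[[*c,.07]]))
v=cap_top(b)[2]; print('vial foot predicted in side',proj('side',[[*v[:2],.07],[*v[:2],.132]]))
for th in(0,90,180,270):print(proj('side',[[c[0]+.032*np.cos(np.radians(th)),c[1]+.032*np.sin(np.radians(th)),.07]]))
# dark outlines of keys
g=b[:,:,1].astype(int)
print(onz('top',[[338.5,261],[364.4,252.4],[330,240]],.048))
np.set_printoptions(linewidth=250); print(g[240:266,330:378])
E
```

```text
(array([ 0.55224151, -0.09729008]), np.float64(0.030737569599885092), 44)
(array([349.        , 204.92662474]), np.int32(38), array([ 0.54419607, -0.11387114,  0.132     ]))
[[329.10853743 196.14345501]]
vial foot predicted in side [[333.64632519 193.27659337]
 [334.08403653 168.13098262]]
[[315.17138379 195.10087197]]
[[326.94922466 202.4676414 ]]
[[343.18981342 197.19877516]]
[[331.13558644 190.20555897]]
[[ 0.41385164 -0.09646295  0.048     ]
 [ 0.43614528 -0.15987057  0.048     ]
 [ 0.46483269 -0.0745824   0.048     ]]
[[109 156 180 ... 186 185 182]
 [100 148 179 ... 183 182 185]
 [ 89 135 172 ... 181 185 182]
 ...
 [186 185 185 ...  45  45  48]
 [188 189 185 ...  41  45  52]
 [187 185 188 ...  48  48  45]]
```

```bash
cat >> h.py <<'E'
def toolR(): return cv2.Rodrigues(np.array(arm.observe()['ee_rot']))[0]
def plan(target,xdir=None):
    s=arm.observe(); R=toolR(); d=R.T@(np.array(target)-s['position'])
    print('pos',s['position'].round(4),'w',s['width'],'t',s['clock'],'F',s['force'].round(2),'toolx',R[:,0].round(3),'tooly',R[:,1].round(3))
    print('d mm',(1000*d).round(1),'share',(d/.4).round(4))
    if xdir is not None:
        e=R.T@np.array([*xdir,0]); a=np.arctan2(e[1],e[0]); print('turn deg',np.degrees(a),'share',a/(np.pi/2))
E
python3 - <<'E'
from h import *
u=np.array([.0080,.0166]);u/=np.linalg.norm(u); v=np.array([.5442,-.1139])
t=v-u*.045; print(u,t)
plan([*t,.2],u); print(arm.pinch_z)
E
```

```text
[0.43414192 0.90084449] [ 0.52466361 -0.154438  ]
pos [0.2299 0.5807 0.1969] w 1.0004793330461377 t 0.1 F [-0.43 -0.09 -0.27] toolx [-0.93   0.368 -0.   ] tooly [ 0.368  0.93  -0.001]
d mm [-544.6 -575.1   -2.2] share [-1.3616 -1.4376 -0.0055]
turn deg 94.13921161370291 share 1.0459912401522546
0.0188
```

apply_moves(
  targets=[0.89, -0.085, -0.09, 0, 0, 0.89, -0.085, -0.09, 0, 0, 0.89, -0.085, -0.09, 0, 0, 0.89, -0.085, -0.09, 0, 0, 0.89, -0.085, -0.09, 0, 0, 0.89, -0.085, -0.09, 0, 0, 0.89, -0.085, -0.09, 0, 0, 0.89, -0.085, -0.09, 0, 0, 0.89, -0.085, -0.09, 0, 0, 0.89, -0.085, -0.09, 0, 0, 0.89, -0.085, -0.09, 0, 0, 0.89, -0.085, -0.09, 0, 0, 0.89, -0.085, -0.09, 0, 0, 0.89, -0.085, -0.09, 0, 0, 0.89, -0.085, -0.09, 0, 0, 0.89, -0.085, -0.09, 0, 0],
  grip_force=5,
)

```text
clock: 2.1
position: [0.5241, -0.1559, 0.1974]
ee_rot: [-0.588, -3.086, -0.0]
force: [1.4, 0.4, 0.3]
width: 0.11
```

apply_moves(
  targets=[0.89, 0, 0, 0, 0.1162, 0.89, 0, 0, 0, 0.1162, 0.89, 0, 0, 0, 0.1162, 0.89, 0, 0, 0, 0.1162, 0.89, 0, 0, 0, 0.1162, 0.89, 0, 0, 0, 0.1162, 0.89, 0, 0, 0, 0.1162, 0.89, 0, 0, 0, 0.1162, 0.89, 0, 0, 0, 0.1162, 0.89, 0, 0, 0, 0, 0.89, 0, 0, 0, 0],
)

```text
clock: 3.48
position: [0.5237, -0.1545, 0.1975]
ee_rot: [-2.656, -1.677, 0.001]
force: [-0.1, 1.7, 0.0]
width: 0.111
```

Run:
```python
from h import *
plan([.52466,-.15444,.2],[.434,.9008]); print(arm.observe()['joints'])
for n in("side","top"):
    im=eyes.get_image(n); np.save(f'pics/{n}1.npy',im)
    if n=="side": crop(0,im,270,100,410,240,5,'pics/s2.png')
    else: crop(0,im,290,160,430,280,5,'pics/t2.png')
```

```text
pos [ 0.5237 -0.1545  0.1975] w 0.11086399034700557 t 3.475 F [-0.07  1.71  0.03] toolx [ 0.43   0.903 -0.   ] tooly [ 0.903 -0.43  -0.   ]
d mm [ 0.5  0.8 -2.5] share [ 0.0012  0.002  -0.0063]
turn deg 0.2526287565795765 share 0.002806986184217517
[-0.44818208  0.38766936  0.87701569  1.81530196 -0.33295874  1.09461063
  0.10344657]
```

View pics/s2.png

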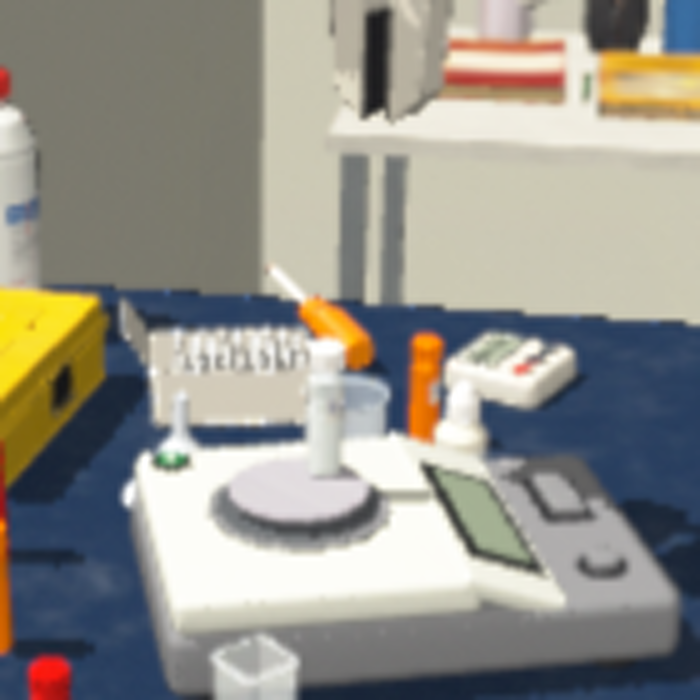

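View pics/t2.png

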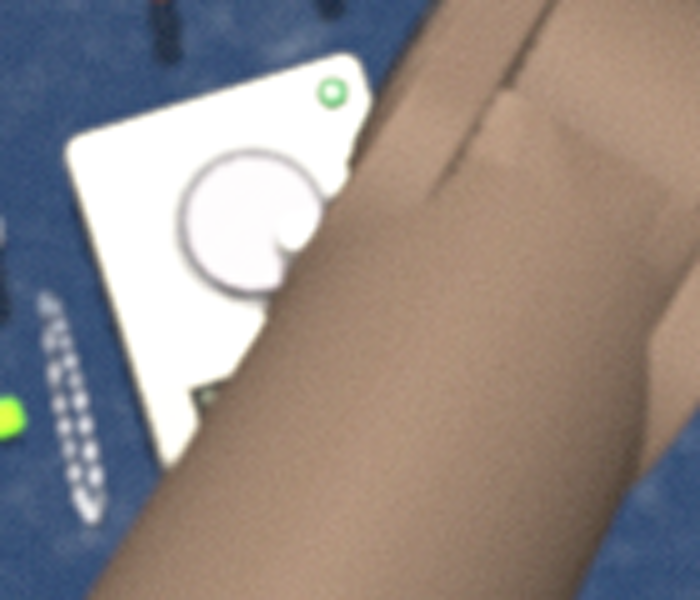

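Run:
```python
from h import *
s=arm.observe(); R=toolR(); p=s['position']
for dx in(-9.5,0,9.5):
  for dy in(-24,-5,5,24):
    q=proj('side',[p+R@np.array([dx,dy,0])/1000])[0]; print(dx,dy,q.round(1),((q-[270,100])*5+2).round(0))
im=np.load('pics/side1.npy'); crop(0,im,330,95,370,130,16,'pics/s3.png')
```

```text
-9.5 -24 [357.5 135.6] [440. 180.]
-9.5 -5 [350.2 134.1] [403. 173.]
-9.5 5 [346.4 133.3] [384. 169.]
-9.5 24 [339.3 131.9] [349. 162.]
0 -24 [355.3 136.6] [429. 185.]
0 -5 [348.  135.1] [392. 178.]
0 5 [344.2 134.4] [373. 174.]
0 24 [337.1 132.9] [337. 167.]
9.5 -24 [353.1 137.7] [418. 191.]
9.5 -5 [345.7 136.2] [381. 183.]
9.5 5 [341.9 135.4] [362. 179.]
9.5 24 [334.8 133.9] [326. 172.]
```

View pics/s3.png

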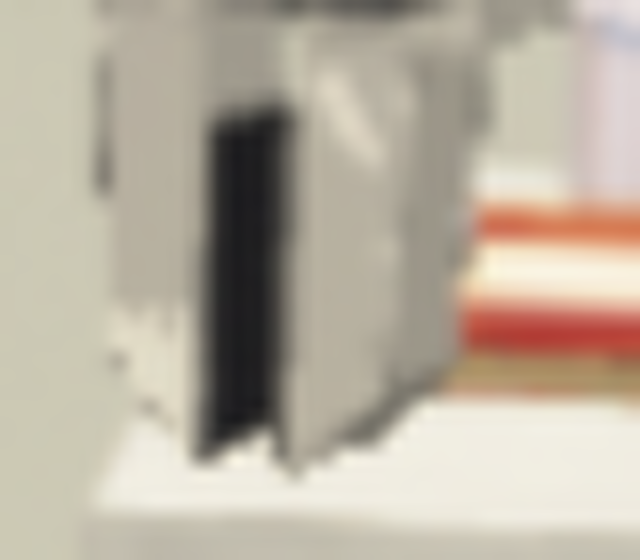

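apply_moves(
  targets=[0.89, 0, 0, 0.04, 0, 0.89, 0, 0, 0.04, 0, 0.89, 0, 0, 0.04, 0, 0.89, 0, 0, 0.04, 0, 0.89, 0, 0, 0, 0, 0.89, 0, 0, 0, 0],
)

```text
clock: 4.32
position: [0.524, -0.1549, 0.1338]
ee_rot: [2.66, 1.671, 0.0]
force: [0.3, -0.8, 0.2]
width: 0.11
```

```bash
cat >> h.py <<'E'
def tips(n):
    s=arm.observe(); R=toolR(); p=s['position']; g=s['width']*46; L=[]
    for dx in(-9.5,9.5):
        for dy in(-g-19,-g,g,g+19): L.append(p+R@np.array([dx,dy,0])/1000)
    return proj(n,L)
def shot(n,x0,y0,x1,y1,k,out,mark=True):
    im=eyes.get_image(n); np.save(out.replace('.png','.npy'),im)
    c=cv2.resize(im[y0:y1,x0:x1],None,fx=k,fy=k,interpolation=cv2.INTER_CUBIC)
    if mark:
        for q in tips(n): cv2.circle(c,tuple(int(round(v)) for v in ((q-[x0,y0]+.5)*k)),2,(0,255,0),-1)
    cv2.imwrite(out,c[:,:,::-1]); return im
E
python3 - <<'E'
from h import *
plan([.52466,-.15444,.13])
shot('side',310,100,380,200,8,'pics/s4.png')
shot('top',290,160,430,280,5,'pics/t4.png')
E
```

```text
pos [ 0.524  -0.1549  0.1338] w 0.10988458757352078 t 4.325 F [ 0.34 -0.84  0.23] toolx [ 0.434  0.901 -0.   ] tooly [ 0.901 -0.434  0.   ]
d mm [0.7 0.4 3.8] share [0.0017 0.001  0.0095]
```

View pics/s4.png

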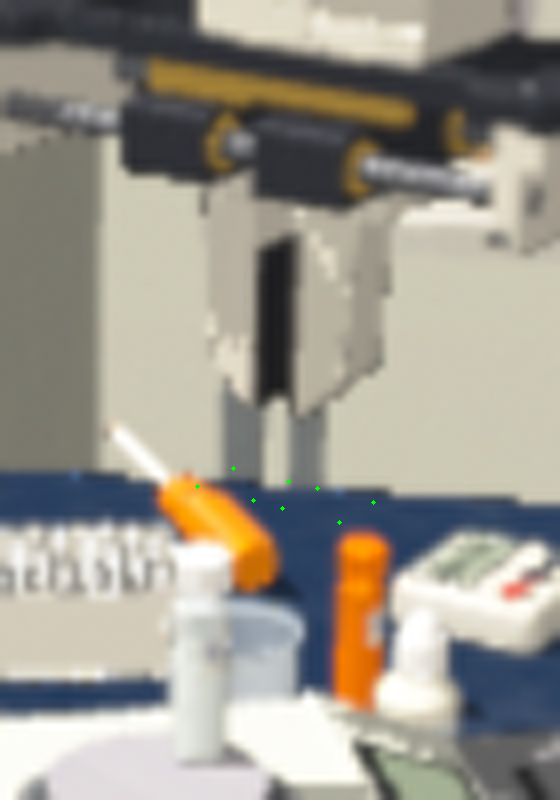

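View pics/t4.png

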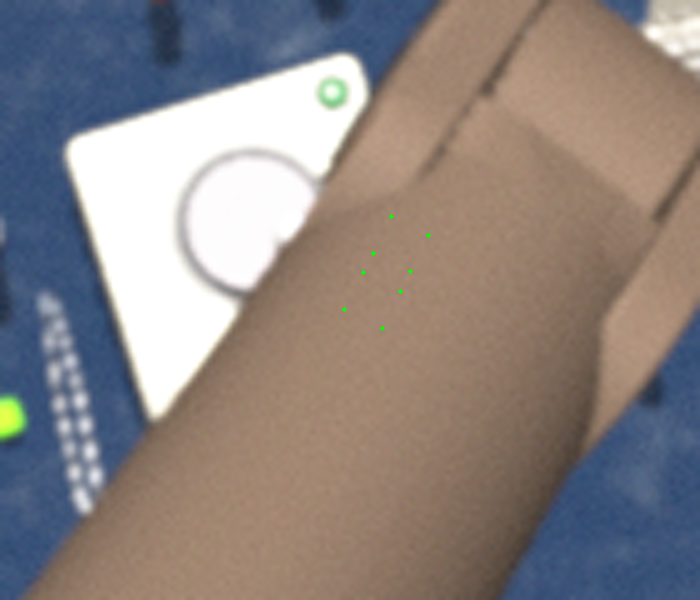

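Run:
```python
from h import *
im=np.load('pics/s4.npy'); c=im[145:168,330:358]; c=cv2.resize(c,None,fx=22,fy=22,interpolation=cv2.INTER_NEAREST)
for q in tips('side'): cv2.circle(c,tuple(int(round(v)) for v in ((q-[330,145]+.5)*22)),4,(0,255,0),-1)
cv2.imwrite('pics/s5.png',cv2.convertScaleAbs(c,alpha=1.3)[:,:,::-1])
```

```text
(no output)
```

View pics/s5.png

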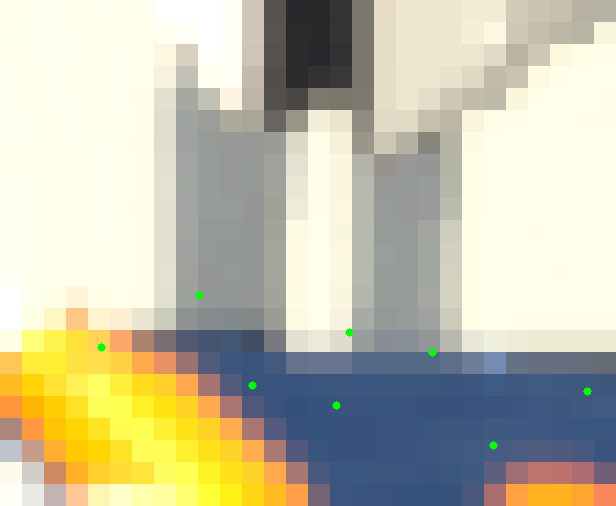

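apply_moves(
  targets=[0.89, 0, 0, 0.03, 0, 0.89, 0, 0, 0.03, 0, 0.89, 0, 0, 0.03, 0, 0.89, 0, 0, 0.03, 0, 0.89, 0, 0, 0, 0, 0.89, 0, 0, 0, 0],
)

```text
clock: 5.18
position: [0.5239, -0.1548, 0.0857]
ee_rot: [2.66, 1.671, 0.0]
force: [0.6, -0.3, 0.3]
width: 0.108
```

Run:
```python
from h import *
plan([.52466,-.15444,.085])
im=shot('side',310,130,380,200,8,'pics/s6.png')
c=cv2.resize(im[165:188,326:358],None,fx=22,fy=22,interpolation=cv2.INTER_NEAREST)
for q in tips('side'): cv2.circle(c,tuple(int(round(v)) for v in ((q-[326,165]+.5)*22)),4,(0,255,0),-1)
cv2.imwrite('pics/s7.png',c[:,:,::-1])
```

```text
pos [ 0.5239 -0.1548  0.0857] w 0.10804463894239766 t 5.175 F [ 0.6  -0.29  0.32] toolx [ 0.434  0.901 -0.   ] tooly [ 0.901 -0.434  0.   ]
d mm [0.7 0.5 0.7] share [0.0017 0.0012 0.0018]
```

View pics/s6.png

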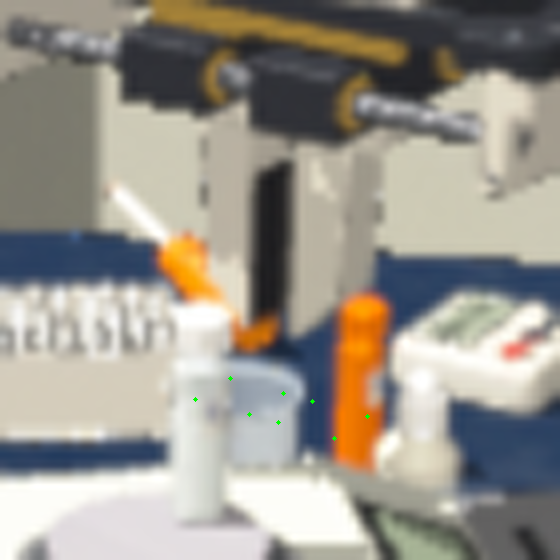

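View pics/s7.png

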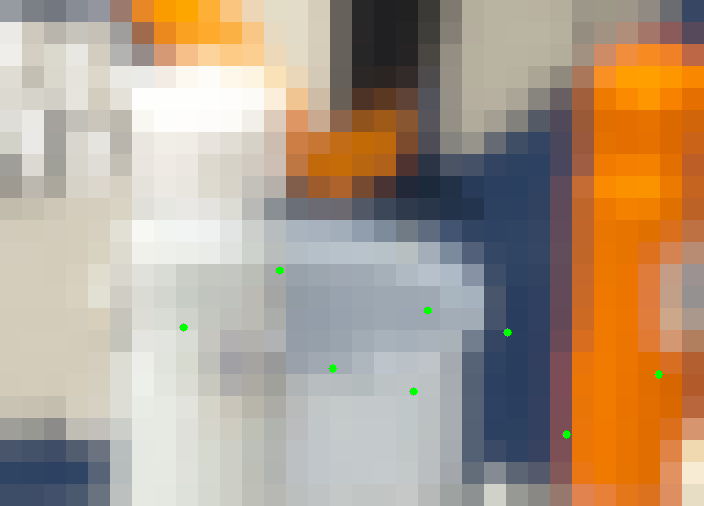

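Run:
```python
from h import *
im=np.load('pics/s6.npy'); c=cv2.resize(im[50:250,250:450],None,fx=3,fy=3,interpolation=cv2.INTER_CUBIC)
R=toolR(); p=arm.observe()['position']
for z in (0,-66):
 for dx in(-37.5,37.5):
  for dy in(-95,95):
   q=proj('side',[p+R@np.array([dx,dy,z])/1000])[0]; cv2.circle(c,tuple(int(round(v)) for v in ((q-[250,50]+.5)*3)),3,(255,0,255) if z else (0,255,0),-1)
cv2.imwrite('pics/s8.png',c[:,:,::-1])
```

```text
(no output)
```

View pics/s8.png

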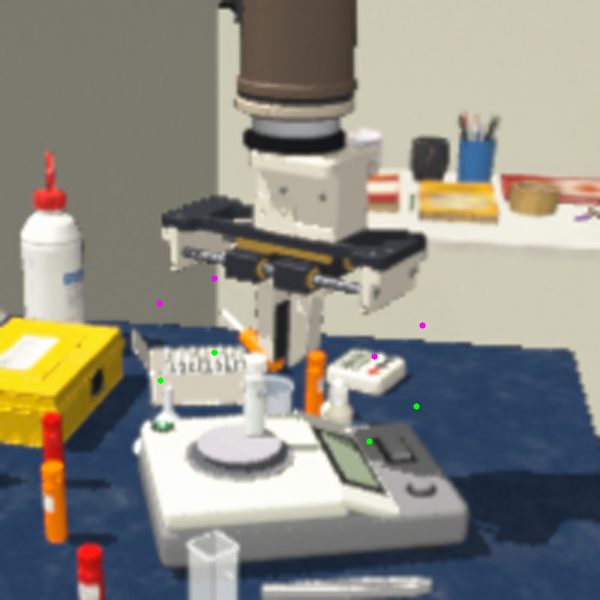

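Run:
```python
from h import *
im=shot('top',200,60,480,400,2,'pics/t5.png',False)
c=cv2.resize(im[60:400,200:480],None,fx=2.2,fy=2.2)
for P,col in (((.524,-.155),(0,255,0)),((.531,-.23),(255,0,0))):
  for z in(.086,.25,.4,.5):
    q=proj('top',[[*P,z]])[0]; print(P,z,q); cv2.circle(c,tuple(int(v) for v in (q-[200,60])*2.2),3,col,-1)
cv2.imwrite('pics/t5.png',c[:,:,::-1]); print(arm.observe()['joints'].round(3))
c=cv2.imread('pics/s6.png') 
im=np.load('pics/s6.npy');cv2.imwrite('pics/s9.png',im[:,:,::-1])
```

```text
(0.524, -0.155) 0.086 [364.56013402 215.59716205]
(0.524, -0.155) 0.25 [373.32351474 209.52279048]
(0.524, -0.155) 0.4 [384.51921648 201.75406458]
(0.524, -0.155) 0.5 [394.67675509 194.69752048]
(0.531, -0.23) 0.086 [395.66407162 213.36727055]
(0.531, -0.23) 0.25 [409.7648746  206.92497248]
(0.531, -0.23) 0.4 [427.71316943 198.70613478]
(0.531, -0.23) 0.5 [443.92284913 191.26502368]
[-0.355  0.521  0.775  1.941 -0.474  0.869  0.219]
```

View pics/t5.png

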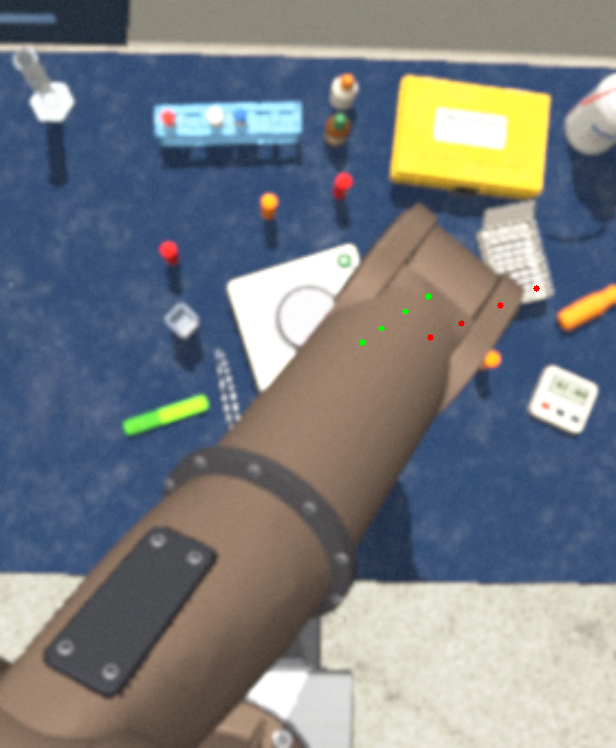

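View pics/s9.png

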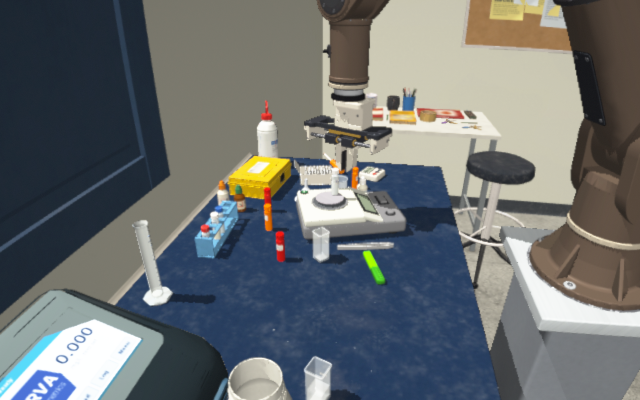

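apply_moves(
  targets=[0.89, 0, 0, 0.02, 0, 0.89, 0, 0, 0.02, 0, 0.89, 0, 0, 0.01, 0, 0.89, 0, 0, 0, 0, 0.89, 0, 0, 0, 0],
)

```text
clock: 5.9
position: [0.5239, -0.1547, 0.0657]
ee_rot: [2.66, 1.671, 0.0]
force: [-0.2, 0.6, 0.1]
width: 0.112
```

Run:
```python
from h import *
plan([.52466,-.15444,.085])
im=shot('side',310,130,380,200,8,'pics/s10.png')
```

```text
pos [ 0.5239 -0.1547  0.0657] w 0.11205762909211628 t 5.9 F [-0.25  0.6   0.12] toolx [ 0.434  0.901 -0.   ] tooly [ 0.901 -0.434  0.   ]
d mm [  0.6   0.6 -19.3] share [ 0.0015  0.0014 -0.0482]
```

View pics/s10.png

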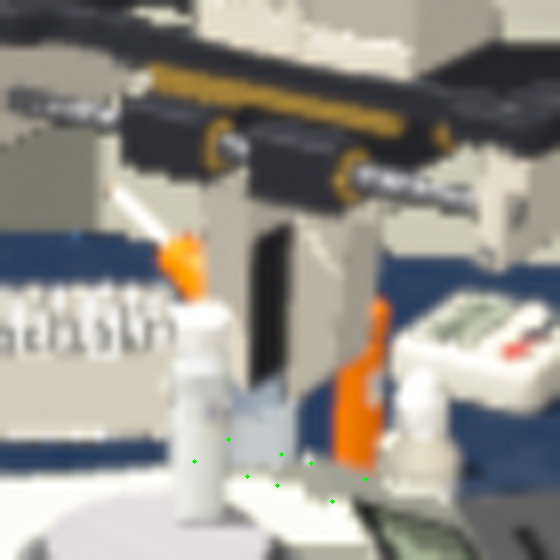

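apply_moves(
  targets=[0.89, 0, 0, 0.005, 0, 0.89, 0, 0, 0.005, 0, 0.89, 0, 0, 0.005, 0, 0.89, 0, 0, 0, 0],
)

```text
clock: 6.45
position: [0.5237, -0.1546, 0.0594]
ee_rot: [-2.66, -1.671, 0.0]
force: [1.1, 0.0, -0.8]
width: 0.111
```

apply_moves(
  targets=[0.89, 0, 0, 0.005, 0, 0.89, 0, 0, 0, 0],
)

```text
clock: 6.7
position: [0.5237, -0.1546, 0.0575]
ee_rot: [-2.66, -1.671, 0.0]
force: [-0.1, 0.6, -0.0]
width: 0.106
```

apply_moves(
  targets=[0.89, 0, 0, 0.005, 0, 0.89, 0, 0, 0, 0],
)

```text
clock: 6.95
position: [0.5237, -0.1546, 0.0555]
ee_rot: [-2.66, -1.671, 0.0]
force: [0.8, 0.1, 0.3]
width: 0.11
```

Run:
```python
from h import *
im=shot('side',310,130,380,210,8,'pics/s11.png')
```

```text
(no output)
```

View pics/s11.png

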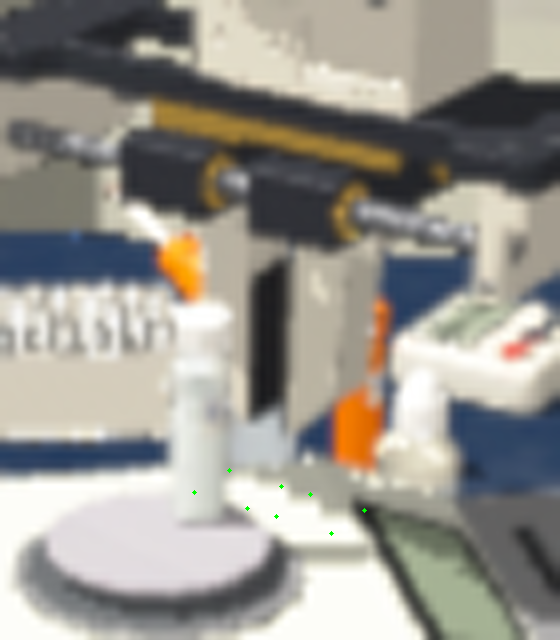

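Run:
```python
from h import *
s=arm.observe(); R=toolR(); p=s['position']
for dz in(0,10,20,24,28,32):
  for dx in (9.5,6):
    print(dz,dx,[proj('side',[p+R@np.array([dx,dy,-dz])/1000])[0].round(1) for dy in(-5,5)])
b=np.load('pics/s11.npy')
```

```text
0 9.5 [array([344., 194.]), array([340.4, 193. ])]
0 6 [array([344.8, 193.5]), array([341.2, 192.5])]
10 9.5 [array([344.1, 190.2]), array([340.5, 189.2])]
10 6 [array([344.9, 189.7]), array([341.3, 188.7])]
20 9.5 [array([344.2, 186.4]), array([340.6, 185.3])]
20 6 [array([345. , 185.8]), array([341.4, 184.8])]
24 9.5 [array([344.3, 184.8]), array([340.7, 183.8])]
24 6 [array([345.1, 184.3]), array([341.5, 183.3])]
28 9.5 [array([344.3, 183.2]), array([340.7, 182.2])]
28 6 [array([345.1, 182.7]), array([341.5, 181.7])]
32 9.5 [array([344.4, 181.7]), array([340.8, 180.7])]
32 6 [array([345.2, 181.2]), array([341.6, 180.2])]
```

Run:
```python
from h import *
print(proj('top',[[.56,.22,0],[.6,.25,0],[.52,.2,0]]))
plan([.56,.22,.15]);
```

```text
[[216.61138576 200.9164609 ]
 [205.95326585 185.40888253]
 [223.57249938 216.47581281]]
pos [ 0.5238 -0.1546  0.0555] w 0.10951296640318138 t 7.0 F [-0.18  0.41  0.22] toolx [ 0.434  0.901 -0.   ] tooly [ 0.901 -0.434 -0.   ]
d mm [ 353.2 -129.9  -94.5] share [ 0.883  -0.3247 -0.2361]
```

apply_moves(
  targets=[0.89, 0, 0, -0.118, 0, 0.89, 0, 0, -0.118, 0, 0.89, 0.126, -0.0464, 0, 0, 0.89, 0.126, -0.0464, 0, 0, 0.89, 0.126, -0.0464, 0, 0, 0.89, 0.126, -0.0464, 0, 0, 0.89, 0.126, -0.0464, 0, 0, 0.89, 0.126, -0.0464, 0, 0, 0.89, 0.126, -0.0464, 0, 0, 0.89, 0, 0, 0.11, 0, 0.89, 0, 0, 0.11, 0, 0.89, 0, 0, 0.11, 0, 0.89, 0, 0, 0, 0],
)

```text
clock: 8.62
position: [0.5574, 0.2188, 0.0155]
ee_rot: [-2.66, -1.671, 0.009]
force: [0.1, -0.7, 0.6]
width: 0.109
```

Run:
```python
from h import *
plan([.56,.22,0])
q=tips('side').mean(0); print(q); x,y=int(q[0]),int(q[1])
im=shot('side',x-60,y-70,x+60,y+40,6,'pics/s12.png')
```

```text
pos [0.5574 0.2188 0.0155] w 0.10882232590806055 t 8.625 F [ 0.07 -0.68  0.62] toolx [ 0.434  0.901 -0.005] tooly [ 0.901 -0.434 -0.004]
d mm [ 2.3  1.8 15.5] share [0.0057 0.0046 0.0387]
[297.07388485 309.57915097]
```

View pics/s12.png

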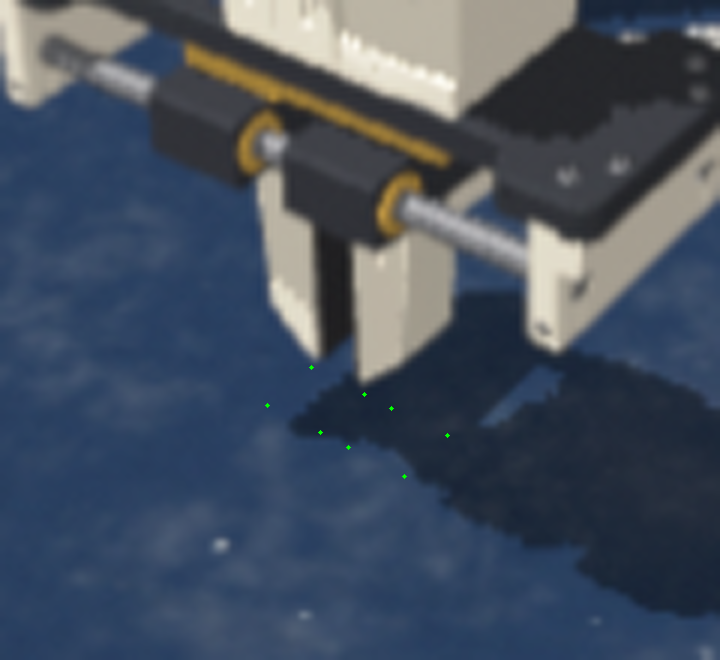

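apply_moves(
  targets=[0.89, 0, 0, 0.02, 0, 0.89, 0, 0, 0.01, 0, 0.89, 0, 0, 0.004, 0, 0.89, 0, 0, 0.0, 0],
)

```text
clock: 9.18
position: [0.56, 0.2197, 0.0048]
ee_rot: [-2.66, -1.671, -0.001]
force: [0.1, 0.4, 0.1]
width: 0.11
```

apply_moves(
  targets=[0.89, 0, 0, 0.005, 0, 0.89, 0, 0, 0.005, 0, 0.89, 0, 0, 0, 0],
)

```text
clock: 9.55
position: [0.5597, 0.2196, 0.0002]
ee_rot: [-2.66, -1.671, 0.001]
force: [-0.1, 0.1, -0.3]
width: 0.109
```

apply_moves(
  targets=[0.89, 0, 0, 0.005, 0, 0.89, 0, 0, 0.005, 0, 0.89, 0, 0, 0, 0],
)

```text
clock: 9.93
position: [0.5597, 0.2196, -0.0038]
ee_rot: [-2.66, -1.671, 0.0]
force: [-0.1, -0.4, -0.4]
width: 0.108
```

apply_moves(
  targets=[0.89, 0, 0, 0.01, 0, 0.89, 0, 0, 0.01, 0, 0.89, 0, 0, 0.01, 0, 0.89, 0, 0, 0, 0],
)

```text
clock: 10.42
position: [0.5596, 0.2195, -0.016]
ee_rot: [-2.66, -1.671, 0.001]
force: [-1.3, 0.1, -0.1]
width: 0.11
```

apply_moves(
  targets=[0.89, 0, 0, 0.005, 0, 0.89, 0, 0, 0.0025, 0, 0.89, 0, 0, 0, 0],
)

```text
clock: 10.8
position: [0.5598, 0.2196, -0.0186]
ee_rot: [-2.66, -1.671, -0.0]
force: [0.3, 0.3, 0.3]
width: 0.11
```

apply_moves(
  targets=[0.89, 0, 0, 0.005, 0, 0.89, 0, 0, 0, 0],
)

```text
clock: 11.05
position: [0.5598, 0.2196, -0.0207]
ee_rot: [-2.66, -1.671, 0.0]
force: [-0.1, 0.2, -0.0]
width: 0.109
```

apply_moves(
  targets=[0.89, 0, 0, 0.005, 0, 0.89, 0, 0, 0, 0],
)

```text
clock: 11.3
position: [0.5597, 0.2196, -0.0227]
ee_rot: [-2.66, -1.671, 0.0]
force: [0.4, 0.4, 0.9]
width: 0.107
```

apply_moves(
  targets=[0.89, 0, 0, 0.005, 0, 0.89, 0, 0, 0, 0],
)

```text
clock: 11.55
position: [0.5597, 0.2196, -0.0247]
ee_rot: [-2.66, -1.671, 0.0]
force: [-0.0, -0.1, -0.0]
width: 0.111
```

apply_moves(
  targets=[0.89, 0, 0, 0.004, 0, 0.89, 0, 0, 0, 0],
)

```text
clock: 11.8
position: [0.5598, 0.2196, -0.0263]
ee_rot: [-2.66, -1.671, 0.0]
force: [-0.3, 0.6, -0.0]
width: 0.113
```

Run:
```python
from h import *
q=tips('side').mean(0); x,y=int(q[0]),int(q[1])
im=shot('side',x-50,y-60,x+50,y+40,6,'pics/s13.png')
```

```text
(no output)
```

View pics/s13.png

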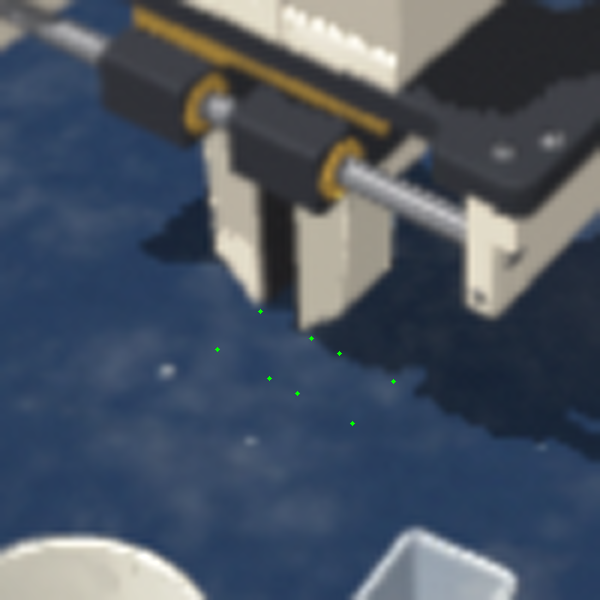

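apply_moves(
  targets=[0.89, 0, 0, 0.003, 0, 0.89, 0, 0, 0, 0],
)

```text
clock: 12.1
position: [0.5598, 0.2196, -0.0274]
ee_rot: [-2.66, -1.671, 0.0]
force: [-0.7, 0.7, 0.6]
width: 0.111
```

apply_moves(
  targets=[0.89, 0, 0, 0.003, 0, 0.89, 0, 0, 0, 0],
)

```text
clock: 12.35
position: [0.5599, 0.2196, -0.0286]
ee_rot: [-2.66, -1.671, -0.0]
force: [0.0, 0.3, -0.5]
width: 0.111
```

apply_moves(
  targets=[0.89, 0, 0, 0.003, 0, 0.89, 0, 0, 0, 0],
)

```text
clock: 12.6
position: [0.56, 0.2197, -0.0287]
ee_rot: [-2.66, -1.671, -0.001]
force: [-4.0, -1.0, 13.5]
width: 0.108
```

Run:
```python
from h import *
s=arm.observe();R=toolR();p=s['position']+[0,0,.0285]
print(s['force'])
im=np.load('pics/s13.npy')
# recreate crop origin: pose then z=-.0263
P=np.array([.5598,.2196,-.0263])
L=[P+R@np.array([dx,dy,0])/1000 for dx in(-9.5,9.5) for dy in(-24,-5,5,24)]
q=proj('side',L).mean(0);x,y=int(q[0])-50,int(q[1])-60
for c in((262,303),(300,328)):
    w=onz('side',[(np.array(c)+.5)/6-.5+[x,y]],.0022)[0]; print(w, (R.T@(w-[.5598,.2196,.0022])*1000).round(1))
plan([.525,-.154,.13])
```

```text
[-4.01220678 -1.03406763 13.45163873]
[0.56904033 0.22679233 0.0022    ] [10.5  5.2  0. ]
[0.55669768 0.23435419 0.0022    ] [11.9 -9.2  0. ]
pos [ 0.56    0.2197 -0.0287] w 0.10825015727253767 t 12.6 F [-4.01 -1.03 13.45] toolx [0.434 0.901 0.001] tooly [ 0.901 -0.434 -0.   ]
d mm [-351.7  130.7 -159.1] share [-0.8791  0.3266 -0.3977]
```

apply_moves(
  targets=[0.89, 0, 0, -0.133, 0, 0.89, 0, 0, -0.133, 0, 0.89, 0, 0, -0.133, 0, 0.89, -0.1256, 0.0467, 0, 0, 0.89, -0.1256, 0.0467, 0, 0, 0.89, -0.1256, 0.0467, 0, 0, 0.89, -0.1256, 0.0467, 0, 0, 0.89, -0.1256, 0.0467, 0, 0, 0.89, -0.1256, 0.0467, 0, 0, 0.89, -0.1256, 0.0467, 0, 0, 0.89, 0, 0, 0.08, 0, 0.89, 0, 0, 0.08, 0, 0.89, 0, 0, 0.0, 0, 0.89, 0, 0, 0, 0],
)

```text
clock: 14.35
position: [0.5255, -0.1542, 0.0668]
ee_rot: [2.66, 1.671, 0.001]
force: [-0.0, 0.4, -0.1]
width: 0.11
```

Run:
```python
from h import *
v=np.array([.5442,-.1139]);u=np.array([.434,.9008])
plan([*(v-u*.045),.0465],u)
```

```text
pos [ 0.5255 -0.1542  0.0668] w 0.11040582937308797 t 14.35 F [-0.01  0.4  -0.14] toolx [0.434 0.901 0.   ] tooly [ 0.901 -0.434  0.001]
d mm [-0.6 -0.7 20.3] share [-0.0014 -0.0018  0.0507]
turn deg 0.007120618816885872 share 7.911798685428746e-05
```

apply_moves(
  targets=[0.89, 0, -0.0018, 0.025, 0, 0.89, 0, 0, 0.018, 0, 0.89, 0, 0, 0.008, 0, 0.89, 0.015, 0, 0, 0, 0.89, 0.015, 0, 0, 0, 0.89, 0.015, 0, 0, 0, 0.89, 0.005, 0, 0, 0, 0.89, 0, 0, 0, 0],
)

```text
clock: 15.35
position: [0.5332, -0.1354, 0.0455]
ee_rot: [2.66, 1.672, 0.0]
force: [0.4, -1.3, 0.6]
width: 0.112
```

```bash
sed -i "s/p=s\['position'\]; g/p=s['position']+[0,0,.0285]; g/" h.py
python3 - <<'E'
from h import *
v=np.array([.5442,-.1139]);u=np.array([.434,.9008])
plan([*(v-u*.025),.0465],u)
im=shot('side',310,130,380,210,8,'pics/s14.png')
E
```

```text
pos [ 0.5332 -0.1354  0.0455] w 0.1117507987459771 t 15.35 F [ 0.44 -1.28  0.63] toolx [0.434 0.901 0.   ] tooly [ 0.901 -0.434  0.   ]
d mm [-0.8  0.5 -1. ] share [-0.0021  0.0013 -0.0025]
turn deg 0.03262709752574082 share 0.0003625233058415647
```

View pics/s14.png

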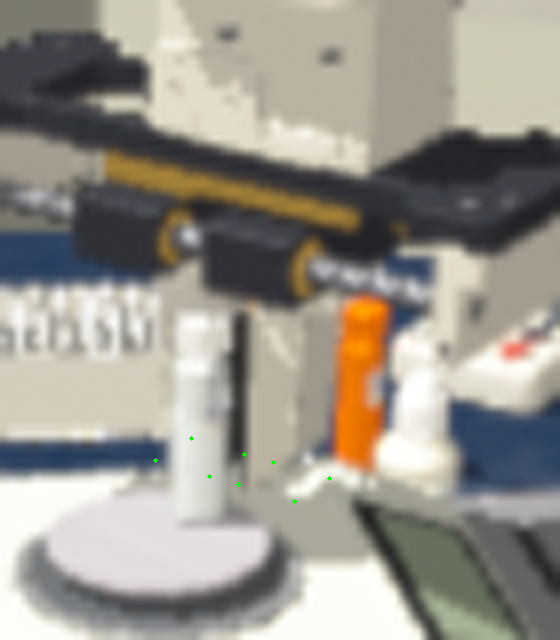

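apply_moves(
  targets=[0.89, 0.004, 0.0013, 0, 0, 0.89, 0.004, 0, 0, 0, 0.89, 0.004, 0, 0, 0, 0.89, 0.004, 0, 0, 0, 0.89, 0.003, 0, 0, 0, 0.89, 0.003, 0, 0, 0, 0.89, 0.003, 0, 0, 0, 0.89, 0.003, 0, 0, 0, 0.89, 0.003, 0, 0, 0, 0.89, 0.003, 0, 0, 0, 0.89, 0.003, 0, 0, 0, 0.89, 0, 0, 0, 0],
)

```text
clock: 16.9
position: [0.54, -0.1224, 0.0454]
ee_rot: [-2.66, -1.672, -0.0]
force: [0.9, -0.1, -0.6]
width: 0.11
```

Run:
```python
from h import *
p=np.array([.55224,-.09729]);u=np.array([.434,.9008])
plan([*(p-u*.0161),.0455],u)
im=shot('side',310,130,380,210,8,'pics/s15.png')
im=shot('top',290,160,430,280,5,'pics/t15.png')
```

```text
pos [ 0.54   -0.1224  0.0454] w 0.10956074773315186 t 16.9 F [ 0.87 -0.09 -0.6 ] toolx [0.434 0.901 0.   ] tooly [ 0.901 -0.434 -0.   ]
d mm [11.8  0.1 -0.1] share [ 0.0295  0.0003 -0.0002]
turn deg 0.01821659489798735 share 0.00020240660997763722
```

View pics/s15.png

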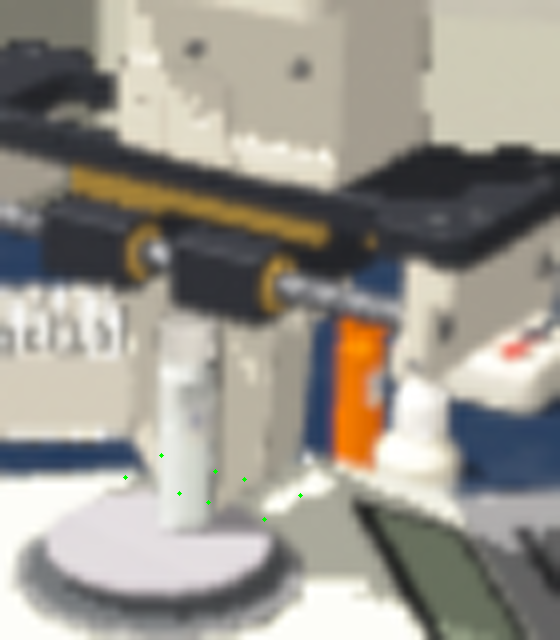

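View pics/t15.png

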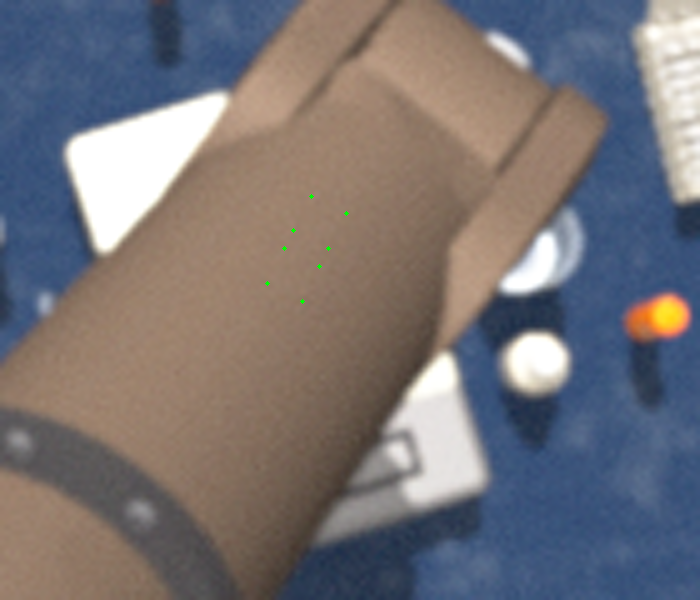

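apply_moves(
  targets=[0.89, 0.003, 0, 0, 0, 0.89, 0.003, 0, 0, 0, 0.89, 0.003, 0, 0, 0, 0.89, 0.003, 0, 0, 0, 0.89, 0.003, 0, 0, 0, 0.89, 0.003, 0, 0, 0, 0.89, 0.003, 0, 0, 0, 0.89, 0.003, 0, 0, 0, 0.89, 0.003, 0, 0, 0, 0.89, 0.0025, 0, 0, 0, 0.89, 0, 0, 0, 0],
)

```text
clock: 18.38
position: [0.5451, -0.1118, 0.0454]
ee_rot: [-2.66, -1.672, -0.0]
force: [0.6, -0.4, -0.4]
width: 0.108
```

Run:
```python
from h import *
p=np.array([.55224,-.09729]);u=np.array([.434,.9008])
plan([*(p-u*.0161),.0455],u)
im=shot('side',310,130,380,210,8,'pics/s16.png')
```

```text
pos [ 0.5451 -0.1118  0.0454] w 0.10804706463994891 t 18.375 F [ 0.6  -0.43 -0.4 ] toolx [0.434 0.901 0.   ] tooly [ 0.901 -0.434 -0.   ]
d mm [ 0.1  0.1 -0.1] share [ 0.0001  0.0002 -0.0002]
turn deg 0.015210796000075506 share 0.0001690088444452834
```

View pics/s16.png

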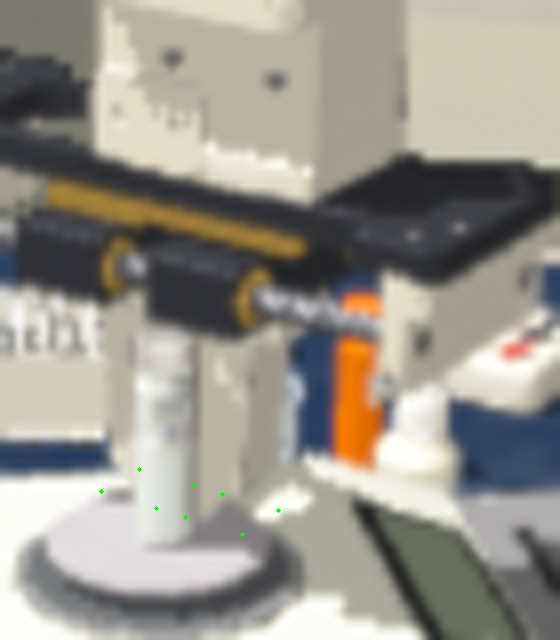

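apply_moves(
  targets=[0.89, -0.01, 0, 0, 0, 0.89, -0.02, 0, 0, 0, 0.89, -0.03, 0, 0, 0, 0.89, -0.03, 0, 0, 0, 0.89, 0, 0, -0.08, 0, 0.89, 0, 0, -0.1, 0, 1, 0, 0, -0.04, 0],
)

```text
clock: 19.3
position: [0.53, -0.1456, 0.1353]
ee_rot: [2.66, 1.669, 0.003]
force: [-0.3, -1.1, 0.1]
width: 0.042
```

Run:
```python
from h import *
p=np.array([.55224,-.09729]); pw=onz('top',[[338.5,261]],.048)[0,:2]; 
k=np.array([.4362,-.1600]); print(pw,k)
th=np.radians(19.3); plan([*k,.13],[np.cos(th),np.sin(th)])
```

```text
[ 0.41385164 -0.09646295] [ 0.4362 -0.16  ]
pos [ 0.53   -0.1456  0.1353] w 0.04205268822309031 t 19.3 F [-0.26 -1.15  0.09] toolx [0.435 0.9   0.001] tooly [ 0.9   -0.435  0.003]
d mm [-53.7 -78.2   5.1] share [-0.1344 -0.1956  0.0128]
turn deg 44.920152468152445 share 0.4991128052016938
```

apply_moves(
  targets=[1, -0.0448, -0.0652, 0, 0, 1, -0.0448, -0.0652, 0, 0, 1, -0.0448, -0.0652, 0, 0, 1, 0, 0, 0, 0.0998, 1, 0, 0, 0, 0.0998, 1, 0, 0, 0, 0.0998, 1, 0, 0, 0, 0.0998, 1, 0, 0, 0, 0.0998, 1, 0, 0, 0, 0],
)

```text
clock: 20.42
position: [0.4352, -0.1589, 0.1329]
ee_rot: [3.096, 0.53, -0.002]
force: [0.9, 0.5, 0.2]
width: 0.006
```

Run:
```python
from h import *
k=np.array([.4362,-.1600])
th=np.radians(19.3); plan([*k,.05],[np.cos(th),np.sin(th)])
im=shot('side',290,110,410,240,6,'pics/s17.png')
im=shot('top',290,160,430,280,5,'pics/t17.png')
```

```text
pos [ 0.4352 -0.1589  0.1329] w 0.006296313960912991 t 20.425 F [0.89 0.48 0.2 ] toolx [ 0.943  0.332 -0.001] tooly [ 0.332 -0.943  0.   ]
d mm [ 0.7  1.3 82.9] share [0.0018 0.0034 0.2074]
turn deg 0.11331627334693005 share 0.0012590697038547783
```

View pics/s17.png

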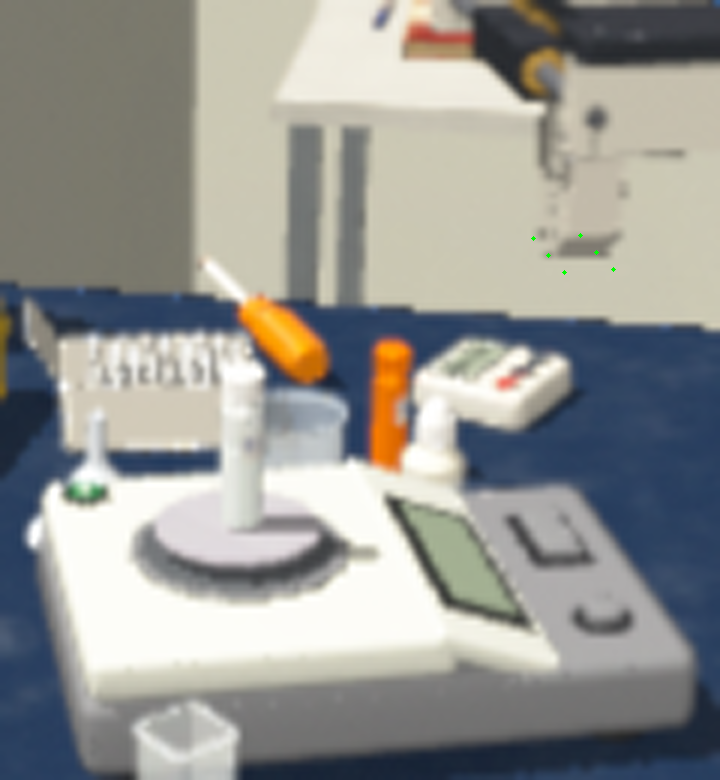

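View pics/t17.png

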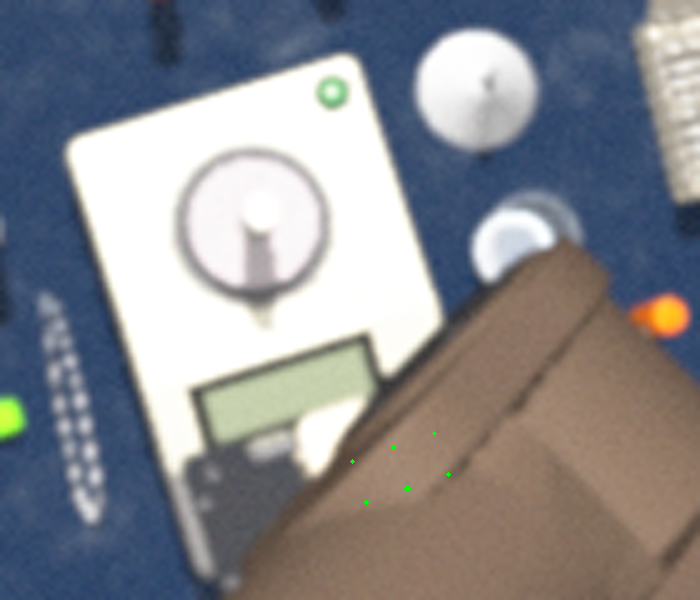

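Both views show the vial upright near the middle of the pan: top cap at crop (261,211), pan at about (253,224). Measuring the residual.

Run:
```python
from h import *
b=np.load('pics/t17.npy'); c,r,n=pan_top(b); print(c,r,n); 
m=cap_top(b); print(m)
g=b[196:212,332:352,2]; print(g)
cc=[m[0]]; w=m[2][:2]
print('off mm',(w-c)*1000,(w-np.array([.55224,-.09729]))*1000)
```

```text
Traceback (most recent call last):
  File "h.py", line 25, in pan_top
    W=onz('top',P,z)[:,:2]
      ~~~^^^^^^^^^^^
  File "h.py", line 12, in onz
    t,d=ray(n,uv); return t+d*((z-t[2])/d[:,2])[:,None]
        ~~~^^^^^^
  File "h.py", line 9, in ray
    K,D,R,t=cam(n); q=cv2.undistortPoints(np.array(uv,float).reshape(-1,1,2),K,D).reshape(-1,2)
                      ~~~~~~~~~~~~~~~~~~~^^^^^^^^^^^^^^^^^^^^^^^^^^^^^^^^^^^^^^^^
cv2.error: OpenCV(4.12.0) /io/opencv/modules/calib3d/src/undistort.dispatch.cpp:347: error: (-215:Assertion failed) CV_IS_MAT(_src) && CV_IS_MAT(_dst) && (_src->rows == 1 || _src->cols == 1) && (_dst->rows == 1 || _dst->cols == 1) && _src->cols + _src->rows - 1 == _dst->rows + _dst->cols - 1 && (CV_MAT_TYPE(_src->type) == CV_32FC2 || CV_MAT_TYPE(_src->type) == CV_64FC2) && (CV_MAT_TYPE(_dst->type) == CV_32FC2 || CV_MAT_TYPE(_dst->type) == CV_64FC2) in function 'cvUndistortPointsInternal'
```

Run:
```python
from h import *
for f in('pics/top0.npy','pics/t17.npy'):
    b=np.load(f); g=cv2.GaussianBlur(b[:,:,1],(3,3),0).astype(np.float32); P=[];c0=(340.6,204.8)
    for th in np.arange(0,360,4):
        if 60<th<130: continue
        r=np.arange(10,19,.1); x=c0[0]+r*np.cos(np.radians(th)); y=c0[1]+r*np.sin(np.radians(th))
        v=cv2.remap(g,x.astype(np.float32)[None],y.astype(np.float32)[None],cv2.INTER_LINEAR)[0]
        i=np.argmin(v); P.append((x[i],y[i]))
    W=onz('top',P,.07)[:,:2]
    for _ in range(5):
        c,r=circ(W); e=abs(np.hypot(*(W-c).T)-r); W=W[e<max(2*np.median(e),5e-4)]
    print(f,c,r,len(W))
b=np.load('pics/t17.npy'); np.set_printoptions(linewidth=200)
for i in range(194,216): print(i,*b[i,332:352,2])
```

```text
pics/top0.npy [ 0.55175547 -0.09669624] 0.034683456222989635 52
pics/t17.npy [ 0.55164596 -0.09678322] 0.034740084554421055 55
194 220 238 246 246 248 249 248 247 248 248 248 248 249 249 246 240 228 203 187 200
195 238 247 249 249 248 248 249 248 248 248 248 249 249 249 249 248 245 231 204 187
196 247 249 248 248 248 249 248 248 248 247 248 250 250 249 249 249 248 244 229 202
197 249 249 248 248 248 248 248 247 249 250 250 251 250 249 248 248 249 249 244 224
198 249 249 249 248 248 248 248 248 251 253 254 253 252 249 249 248 248 248 247 237
199 248 248 248 249 248 248 248 252 254 255 255 255 254 252 249 249 248 249 249 245
200 248 249 248 249 248 247 250 254 255 255 255 255 255 253 250 248 248 248 249 248
201 248 249 248 248 248 247 248 254 255 255 255 255 255 253 249 248 248 248 249 249
202 248 248 248 248 247 245 247 253 255 255 255 255 255 253 249 248 248 249 249 250
203 249 247 247 248 247 241 238 250 255 255 255 255 255 253 249 248 249 249 249 250
204 248 248 248 248 247 237 222 231 251 255 255 255 253 250 249 249 248 250 250 249
205 248 248 247 249 246 236 213 191 220 241 247 2
[... 174 characters left out ...]
 247 250 249 249 249 248 248
208 249 249 249 249 249 247 227 187 160 158 165 187 231 247 250 250 248 249 249 247
209 248 249 250 249 249 247 230 192 169 169 170 187 225 244 249 249 248 249 248 243
210 249 249 249 248 248 246 230 190 169 169 167 179 207 235 247 248 248 248 246 234
211 249 249 249 248 249 245 231 195 172 168 173 173 193 231 246 248 249 248 242 216
212 249 249 248 248 249 247 229 191 173 170 169 173 195 229 245 248 248 243 228 185
213 243 248 249 249 250 247 229 190 173 169 172 174 193 231 246 248 243 227 190 161
214 219 235 245 248 249 247 231 191 175 173 169 173 188 228 244 244 228 190 151 155
215 169 201 229 240 247 244 229 193 174 170 168 170 183 210 227 220 189 148 145 172
```

Run:
```python
from h import *
print(onz('top',[[342.1,201.3],[349,204.9]],.132)[:,:2]-[.552,-.097])
# side cross-check: relative to pan centre
K=onz('side',[[330.0,197.6]],.07); F=onz('side',[[(242+.5)/6+289.5,(525)/6+109.5]],.07); print(K,F,F-K)
```

```text
[[ 0.00021146 -0.00086006]
 [-0.00774245 -0.01687023]]
[[ 0.54917161 -0.09026277  0.07      ]] [[ 0.54980119 -0.09325269  0.07      ]] [[ 0.00062959 -0.00298992  0.        ]]
```

apply_moves(
  targets=[1, 0.0018, 0.0034, 0.06, 0, 1, 0, 0, 0.1, 0, 1, 0, 0, 0.07, 0, 1, 0, 0, 0.026, 0, 1, 0, 0, 0, 0, 1, 0, 0, 0, 0],
)

```text
clock: 21.28
position: [0.4375, -0.1602, 0.0319]
ee_rot: [3.096, 0.529, 0.002]
force: [0.8, -0.6, -0.3]
width: 0.005
```

Run:
```python
from h import *
plan([.4362,-.16,.0195])
im=shot('side',290,110,410,240,6,'pics/s18.png')
im=shot('top',300,170,400,280,6,'pics/t18.png')
print(proj('side',[[.4362,-.16,.048]]),tips('side').mean(0))
```

```text
pos [ 0.4375 -0.1602  0.0319] w 0.005119640114799254 t 21.275 F [ 0.84 -0.57 -0.3 ] toolx [0.943 0.332 0.001] tooly [ 0.332 -0.943  0.001]
d mm [-1.2 -0.6 12.4] share [-0.0029 -0.0015  0.031 ]
[[381.00481195 196.67889251]] [380.82026333 191.99627336]
```

View pics/s18.png

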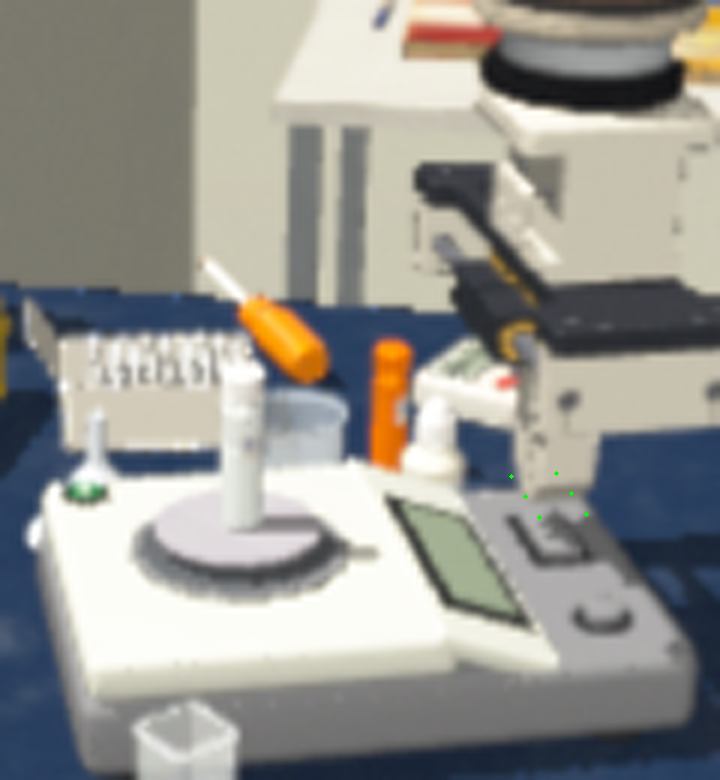

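View pics/t18.png

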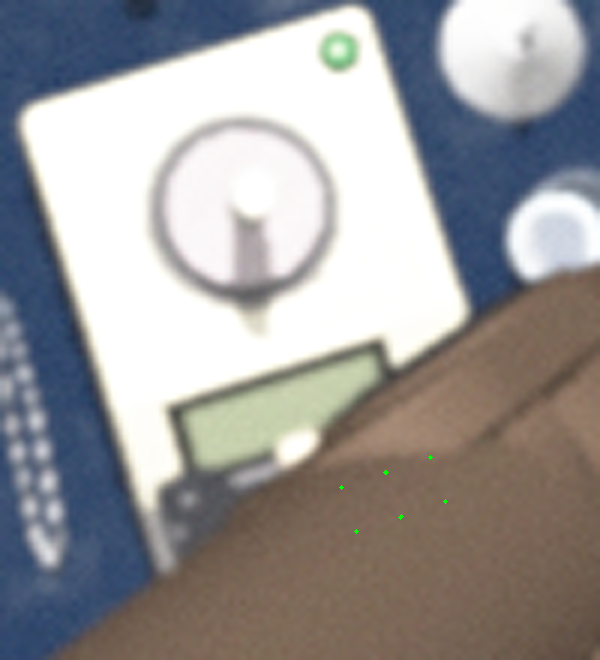

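apply_moves(
  targets=[1, -0.0029, -0.0015, 0.015, 0, 1, 0, 0, 0.01, 0, 1, 0, 0, 0.005, 0, 1, 0, 0, 0, 0],
)

```text
clock: 21.88
position: [0.4353, -0.1595, 0.0189]
ee_rot: [-3.096, -0.529, 0.001]
force: [0.5, 1.7, 1.7]
width: 0.008
```

apply_moves(
  targets=[1, 0, 0, 0.003, 0, 1, 0, 0, 0.003, 0, 1, 0, 0, 0, 0],
)

```text
clock: 22.25
position: [0.4354, -0.1596, 0.0166]
ee_rot: [-3.096, -0.529, 0.0]
force: [-0.5, 2.1, 4.0]
width: 0.005
```

apply_moves(
  targets=[1, 0, 0, 0.003, 0, 1, 0, 0, 0, 0],
)

```text
clock: 22.5
position: [0.4354, -0.1596, 0.0159]
ee_rot: [-3.096, -0.528, -0.001]
force: [-4.5, 3.9, 15.8]
width: 0.008
```

apply_moves(
  targets=[1, 0, 0, -0.005, 0, 1, 0, 0, -0.01, 0, 1, 0, 0, -0.05, 0, 1, 0, 0, -0.12, 0, 1, 0, 0, -0.12, 0, 1, 0, -0.0, -0.05, 0, 1, -0.1, 0.03, 0, 0, 1, -0.1, 0.03, 0, 0, 1, 0, 0, 0, 0],
)

```text
clock: 23.62
position: [0.366, -0.2103, 0.1576]
ee_rot: [-3.097, -0.522, -0.002]
force: [0.9, 0.8, -0.2]
width: 0.005
```

Run:
```python
from h import *
plan([.43,-.16,.15])
im=shot('side',290,130,410,240,6,'pics/s19.png',False)
im=shot('top',290,160,430,280,5,'pics/t19.png',False)
```

```text
pos [ 0.366  -0.2103  0.1576] w 0.005438351633838932 t 23.625 F [ 0.89  0.78 -0.16] toolx [0.945 0.327 0.001] tooly [ 0.327 -0.945 -0.001]
d mm [ 76.9 -26.6   7.8] share [ 0.1923 -0.0665  0.0194]
```

View pics/s19.png

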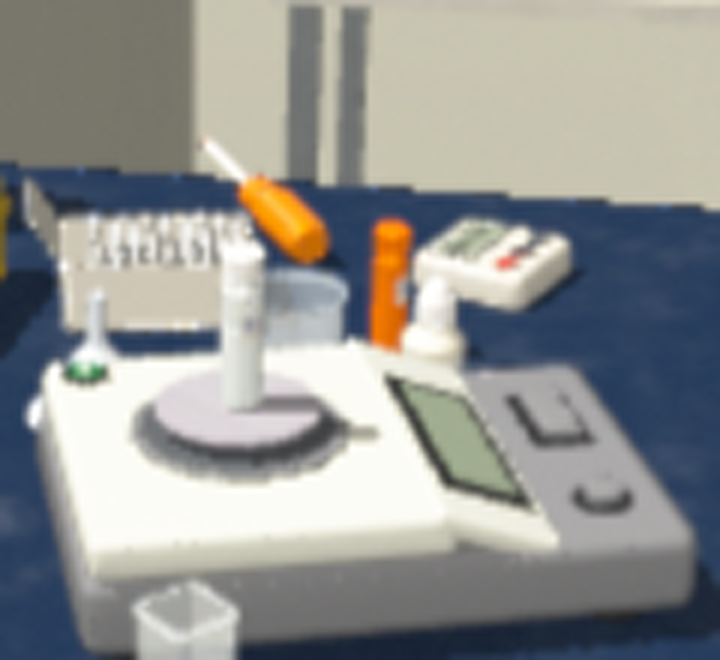

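View pics/t19.png

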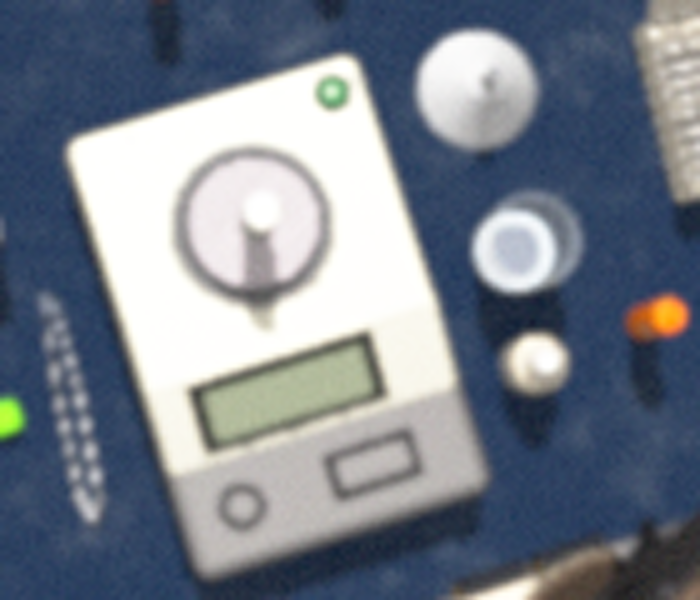

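Run:
```python
from h import *
b=np.load('pics/t19.npy'); c,r,n=pan_top(b); m=cap_top(b); print(c,r,n,m[0],m[1],(m[2][:2]-c)*1000)
a0=np.load('pics/top0.npy').astype(int); d=abs(b.astype(int)-a0).max(2); d=cv2.GaussianBlur(d.astype(np.uint8),(3,3),0)>40; ys,xs=np.where(d[80:262,230:480]); print(len(xs), np.c_[xs+230,ys+80][::6].tolist())
if np.linalg.norm(m[2][:2]-c)<.003: arm.sign_off(); print('signed')
```

```text
[ 0.55221635 -0.09734868] 0.030853891184291625 48 [342.10769231 200.95576923] 42 [ 0.791497   -0.51597798]
254 [[338, 205], [341, 206], [342, 207], [343, 208], [345, 209], [341, 210], [347, 210], [341, 211], [347, 211], [341, 212], [348, 212], [342, 213], [349, 213], [343, 214], [339, 215], [346, 215], [341, 216], [341, 217], [350, 217], [347, 219], [342, 220], [349, 220], [344, 221], [340, 222], [347, 222], [342, 223], [349, 223], [347, 224], [343, 225], [351, 225], [351, 226], [347, 228], [348, 229], [350, 230], [432, 258], [438, 258], [437, 259], [445, 259], [435, 260], [442, 260], [433, 261], [441, 261], [448, 261]]
the job is handed in; nothing more can be done
signed
```

The vial now stands on its own about 1 mm from the middle of the pan, and I pressed the tare key fully once and let it come back up. I handed the job in at about 24 s on the robot's clock.

**Vial:** I slid it about 18 mm with slow nudges, using the nearly shut fingertips about 4 mm above the pan. The top view puts it 0.9 mm off centre. A rougher reading from the side view gave about 3 mm, still inside the 5 mm limit. It stands upright in both views.

**Tare key:** The upward force rose from 1.7 N to 4.0 N as the key went down, then jumped to 15.8 N at its stop. In the last pictures the key looks the same as before, and the fingers are clear of everything. I saw no direct reading of the key or pan joints, so "fully pressed" and "no load on the pan" rest on the forces and pictures.

**Other things:** In the top view, the only changes from the first picture are the vial, its shadow and the arm at the edge of the frame. The power key was never touched.

**One disagreement:** The reported tool height was about 28.5 mm below the real fingertip height. The side view gave it away, and I confirmed it by lightly touching the bare worktop (13.5 N). I corrected every later height by that amount.

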